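Secure a bearing under the hold-down leaf of its transport carrier

TASK

One of the two bearing carriers on the bench already holds its bearing clamped under the leaf spring; in the other the bearing still lies loose on the raised spring bed, in front of the leaf. Secure it for shipping: press that bearing and its bed down hard from above and, keeping it pressed, slide it along the carrier under the leaf spring until it is fully home against the two stop pins, then let go so that the bed clamps it up against the leaf. Do not pick the bearing up or bend the leaf up, keep off the loaded carrier, and leave the other things on the bench where they are.

Things in the scene. Friction and masses are not known exactly. Their poses are not given: they have to be found in the camera images.
- open_carrier: carrier to be finished: grey base 204 x 94 mm with aluminium side rails, fixed on the bench. Origin on the bench under the channel; x runs along the channel from the loading end (frame edge x = -92 mm) to the leaf spring (clamp block x = +84 to +108 mm, 52 mm high), z up. Side rails: inner faces at y = -32.5 and +32.5 mm, tops 43 mm above the bench, x = -89 to +61 mm
- open_carrier_seat (a point): point under the centre of the bearing when it is home against both stop pins: x = +20 mm, y = 0 of the open carrier, 29 mm above the bench. The pins are upright, steel, 10 mm thick, 42 mm high, at x = +46.8 mm, y = -24 and +24 mm
- full_carrier: the neighbouring carrier, same frame, origin and axes, its bearing already clamped under its leaf; must not be touched
- bearing_center (a point): centre, half-way up, of the loose ball bearing: 62 mm diameter, 30 mm bore, 16 mm high, lying flat on the bed between the rails, 0.12 to 0.24 kg. At the start its centre is 37 mm and its top face 45 mm above the bench. Smooth steel: slides easily on the bed (friction about 0.15), while a fingertip pressed on its top drags it along
- open_bed (a joint): how far the spring bed (black plate under the bearing, 63 mm wide, x = -82 to +51 mm) is pressed down, m: 0 raised (top face 29 mm above the bench), 0.014 at its hard bottom stop (15 mm). Takes about 5 N to start, 16 N to the bottom; rises when let go. The bearing gets under the toe of the leaf only with the bed down 9 mm or more; at the bottom the leaf drags least
- open_leaf (a joint): angle, rad, by which the leaf spring is lifted, 0 when free, about 0.19 over a clamped bearing. Steel strip 30 mm wide on the channel's centre line, rooted at x = +86 mm, 42 mm above the bench. Free, its lowest line is at x = +46 mm, 30 mm above the bench; from there the toe curves up to x = +28 mm, 39 mm above the bench. About 1 N/mm at the lowest line
- open_leaf_toe (a point): middle of the rolled front edge (toe) of that leaf spring, which faces the loading end
- hub: bystander: flanged metal hub, 70 mm diameter, 35 mm high, origin under its middle
- tape_measure: bystander: yellow pocket tape measure 36 x 75 x 67 mm, origin under its middle
- note_block: bystander: block of yellow note sheets 76 x 76 x 30 mm, origin under its middle
Mind the look-alikes: they are no part of the job. What is shaped like the part that bears bearing_center but purple is not meant.

How it is judged:
By the outcome, as a careful person would: the job done as asked, in the order asked, and still so for the second after the job is handed in, with the robot touching nothing.
It also fails if it takes over 35 s, if anything falls off the work surface, if the arm or the gripper's body presses on something with over 40 N, if the wrist force passes 120 N, or if a joint passes its speed limit or range.

ROBOT

A 6-joint arm with a two-finger parallel gripper is mounted at the origin on a cart in front of the work surface, level with it; the furniture and walls round the work are solid. World frame = base frame: x ahead of the robot, y to its left, z up, the work surface at z = 0. Lengths are in mm, angles in degrees, forces in N, time in s.
With the tool pointing down it reaches from about 300 to 850 mm from the base axis. Payload 4.2 kg.
Tool frame: the origin (TCP) lies at the very end of the fingers, on their centre line; the grasp point (between the pads) lies 19 mm behind it; x points along the fingers, z is the direction in which the jaws open and shut, and the axes are right-handed (so a half turn about x gives the same grasp; the last joint's range is limited). The gripper opens to 91 mm and grips with 3 to 60 N. Pads are 32 mm wide; open, the fingers measure 118 mm over their backs; the gripper's body (76 mm by 178 mm) begins 60 mm behind the grasp point.
Start: joints at [-70.073, 18.312, 89.639, -0, 72.044, -1.146], TCP at [206.753, -536.56, 213.976] pointing down, gripper open.
Joint ranges: [-177.97, 177.97], [-48.28, 115.42], [12.27, 149.76], [-77.06, 257.06], [2.81, 150.46], [-146.56, 146.56]. Speed limits (degrees/s): [147.25, 147.25, 180, 180, 180, 180].

INTERFACE

Orientations are given as [roll, pitch, yaw] about the fixed x, y, z axes, in that order (R = Rz(yaw) Ry(pitch) Rx(roll)).
In Python, from workcell import state, grab_frame, camera_info, env, search_frame, place_of gives the robot as it stands.
- The arm moves only by the tool drive_tool, never from a script. Its argument "plan" is a list of rows, each a list of 7 numbers: the turn, a rotation vector about the world's x, y, z in degrees, then the shift along the world's x, y, z in mm, then the finger opening in mm, from 0 to 91.2. In form: [[wx, wy, wz, dx, dy, dz, jaw], ...]. A call has 1 to 10 rows; each row is the pose to reach, as a shift and turn from the pose measured when the call began; what a row does not reach only later rows make up. A row lasts 1/8 s, in which the tool goes at most 62.5 mm and 10.7 degrees, less where a joint would pass 70% of its speed; a pose out of reach is approached as far as the arm can. A call with a gripper value outside its range is refused whole. The fingers move at their own pace and stop on an object; "grip_force" is the grip in N (left out, the last holds). Time passes only in rows, so rows that repeat a pose let the fingers close. It gives the time, the measured TCP pose, the force and the opening at its end, in the units of the state.
- state(): the state, without advancing time (a new reading comes with each control period).
- grab_frame(name): name is "scene" or "side" or "wrist"; returns the picture (400x640x3 uint8, red, green, blue); there is no depth.
- camera_info(name): a dict with "intrinsics" (3x3 intrinsics, pixels), "k1" (the pictures are not rectified: a ray, as slopes to the right and down, at radius r is drawn at 1 + k1 r^2 times it, then the intrinsics apply), "origin" and "orientation" of the camera in the world; the wrist camera has in their place "hand_eye" (4x4, takes a point from camera to tool coordinates, whose origin is the TCP and whose axes are the tool frame's). Camera axes: x right, y down, z forward; pixel columns grow to the right and rows downward; lengths in mm; the calibration is good to about 2 mm. A picture is of the moment at which its call begins: read the wrist's pose just before it. camera_info takes no time and is no camera call.
- env.job_done(): hands the job in, once; it reports no verdict.
Trained networks look in the newest picture that a camera, given by its name, has taken for a name from the list of things; names that differ only in an ending like _2 or _b are one class to them, and where a whole thing is asked for, a point or a joint stands for the part that bears it (a point fixed in the world has none). Each returns a list of dicts, best first, with "p" (0 to 1); they miss things now and then, are a little off and sometimes report something else, mostly with a low value. They report only what shows in the picture. A call takes as long as a camera call. They do not tell look-alikes from the thing itself.
- search_frame(camera, label): "rect" ([left, top, right, bottom] as shares, 0 to 1, of the picture: columns of its width, rows of its height, round what is visible of it).
- place_of(camera, label): "location" ([column, row] as shares, 0 to 1, of the picture: columns of its width, rows of its height: a listed point, or the origin of a listed thing).
The state is a dict: "time_s": time; "qpos": joint angles; "qvel": joint speeds; "effort": joint torques, N m; "ee_pos": TCP position; "ee_rot": TCP orientation; "force": force on the tool from outside, world axes, zero at the start; "torque": the same for the moment, N m; "gripper_width": finger opening in mm.
Only numpy, scipy, OpenCV 4.12 (cv2) and the standard library are available. Lean on these libraries where they do the work, as an engineer would, in place of code of your own. Each camera call takes 0.05 s, during which the arm holds its last target. There are 200 camera calls.

## Working session

There is one attempt and no reset: what is moved stays moved. The work goes in short steps, Python scripts to look and compute and a tool call to move; the robot and the scene stay as the last step left them, time stands still between calls to the robot, and variables do not carry over. Pictures are saved under pics/ and viewed, about 8 in all and at most 12, crops included, and the job is handed in when it is done.

Besides the shell and the picture viewer there is one more tool, called after ">>>" by a JSON object that holds its "name" and its "arguments", one argument or row to a line. drive_tool: Moves the arm, as the interface text tells. Its arguments: {"type":"object","properties":{"plan":{"type":"array"},"grip_force":{"type":"number"}},"required":["plan"]}

```bash
mkdir -p pics; cat > h.py <<'E'
import numpy as np, cv2
from workcell import *
from scipy.spatial.transform import Rotation as R
def cam(n,s=None):
    c=camera_info(n);K=np.array(c["intrinsics"],float)
    if "hand_eye" in c:
        s=s or state();T=np.eye(4);T[:3,3]=s["ee_pos"];T[:3,:3]=rot(s["ee_rot"]);T=T@np.array(c["hand_eye"])
        return K,c["k1"],T[:3,3],T[:3,:3]
    o=np.array(c["orientation"],float)
    return K,c["k1"],np.array(c["origin"],float),rot(o)
def rot(o):
    o=np.array(o,float)
    return o if o.shape==(3,3) else R.from_euler("xyz",o,degrees=True).as_matrix()
def pix2w(n,uv,z,s=None):
    K,k1,o,Rm=cam(n,s);d=np.array([k1,0,0,0,0])
    p=cv2.undistortPoints(np.array([[uv]],float),K,d)[0,0]
    r=Rm@np.array([p[0],p[1],1]);return o+r*(z-o[2])/r[2]
def w2pix(n,X,s=None):
    K,k1,o,Rm=cam(n,s);c=Rm.T@(np.array(X,float)-o)
    return cv2.projectPoints(c[None],np.zeros(3),np.zeros(3),K,np.array([k1,0,0,0,0]))[0][0,0]
def save(n,f):
    im=grab_frame(n);cv2.imwrite(f,im[:,:,::-1]);return im
E
python3 - <<'E'
from h import *
print(state())
for n in("scene","side","wrist"):
    print(camera_info(n))
ims=[save(n,f"pics/{n}0.png") for n in("scene","side")]
for n in("scene","side"):
  for l,z in(("open_carrier",0),("full_carrier",0),("open_carrier_seat",29),("bearing_center",37),("open_leaf_toe",39),("hub",0),("tape_measure",0),("note_block",0)):
    for d in place_of(n,l)[:3]:
      uv=np.array(d["location"])*[640,400];print(n,l,round(d["p"],2),uv.round(),pix2w(n,uv,z).round(1))
E
```

```text
{'time_s': 0.0, 'qpos': array([-7.00693447e+01,  1.83484345e+01,  8.97060933e+01,  5.55705933e-04,
        7.20428396e+01, -1.14664188e+00]), 'qvel': array([ 0.03345836, -0.01073921, -0.0407265 , -0.07152495, -0.03929618,
       -0.04749633]), 'effort': array([-1.58580511e-03, -4.12464845e+01, -2.31979144e+01,  7.24688522e-02,
        4.57023026e-02, -1.31415800e-04]), 'ee_pos': array([ 206.61127406, -536.05957453,  213.15453767]), 'ee_rot': array([178.54245734,  89.90263116, 109.61958277]), 'force': array([ 0.0083178 ,  0.24008613, -0.32969373]), 'torque': array([-0.02690622, -0.02510886,  0.10209937]), 'gripper_width': 91.12292039494889}
{'intrinsics': array([[423.88935225,   0.        , 323.25092726],
       [  0.        , 423.88935225, 194.91702801],
       [  0.        ,   0.        ,   1.        ]]), 'k1': -0.10766630835328087, 'origin': array([-61.8202365 , 947.34908813, 606.96087376]), 'orientation': array([-117.14241013,    0.68327941, -144.4558928 ])}
{'intrinsics': array([[449.49643837,   0.        , 318.67568826],
       [  0.        , 449.49643837, 198.50442237],
       
[... 1310 characters left out ...]
. 273.] [363.1 281.6   0. ]
scene note_block 0.76 [267. 199.] [760.2 108.6   0. ]
side open_carrier 0.98 [329. 273.] [ 527.4 -134.3    0. ]
side open_carrier 0.35 [247. 184.] [368.5 291.7   0. ]
side full_carrier 0.94 [320. 202.] [558.3 161.1   0. ]
side open_carrier_seat 0.72 [342. 258.] [ 556.  -123.9   29. ]
side bearing_center 0.97 [320. 265.] [ 503.6 -148.8   37. ]
side bearing_center 0.64 [249. 290.] [ 357.4 -203.4   37. ]
side open_leaf_toe 0.84 [344. 255.] [ 560.  -125.3   39. ]
side hub 0.66 [392. 227.] [716.2  17.    0. ]
side tape_measure 0.74 [392. 228.] [715.5  12.2   0. ]
side tape_measure 0.62 [244. 185.] [358.3 288.1   0. ]
side note_block 0.83 [397. 206.] [758.8 107.9   0. ]
```

View pics/scene0.png

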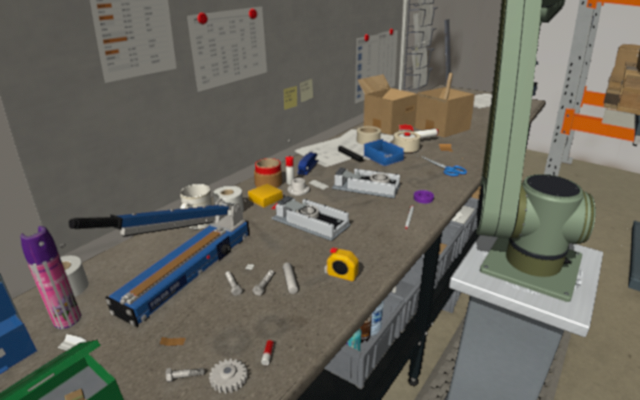

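View pics/side0.png

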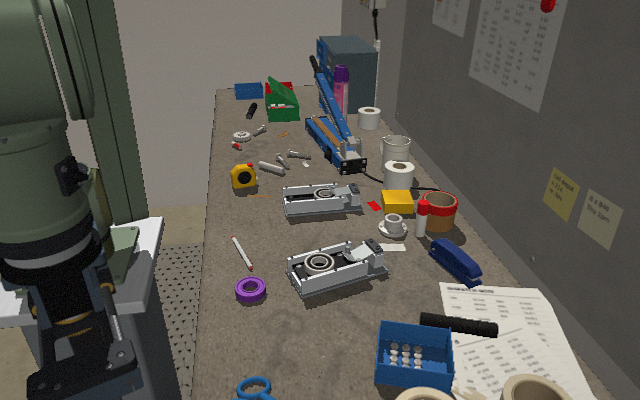

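The side view shows the open carrier at about (335,268). Its loose bearing is at (319,264) and the leaf and clamp block are on the right. The purple ring at (250,290) is the decoy, and the loaded carrier is behind at (322,200). Next I'll get the yaw and plan a close look.

```bash
python3 - <<'E'
from h import *
a=pix2w("side",(299,294),0);b=pix2w("side",(388,270),0);print(a,b,np.degrees(np.arctan2(*(b-a)[1::-1])))
a=pix2w("side",(297,291),0);print(a)
print(rot(state()["ee_rot"]).round(3)); print(cam("wrist")[2:])
im=cv2.imread("pics/side0.png")[225:305,275:400];cv2.imwrite("pics/c.png",cv2.resize(im,None,fx=6,fy=6,interpolation=cv2.INTER_CUBIC))
E
```

```text
[ 454.70549003 -188.47560741    0.        ] [ 655.61257037 -144.20320258    0.        ] 12.42723288302253
[ 451.86263791 -179.04299109    0.        ]
[[ 0.     0.933  0.36 ]
 [-0.     0.36  -0.933]
 [-1.     0.     0.   ]]
(array([ 267.2953463 , -512.36189306,  384.67119473]), array([[ 3.60364894e-01, -9.05625332e-01, -2.23561852e-01],
       [-9.32811400e-01, -3.49910021e-01, -8.61734802e-02],
       [-1.85645835e-04,  2.39594942e-01, -9.70872921e-01]]))
```

View pics/c.png

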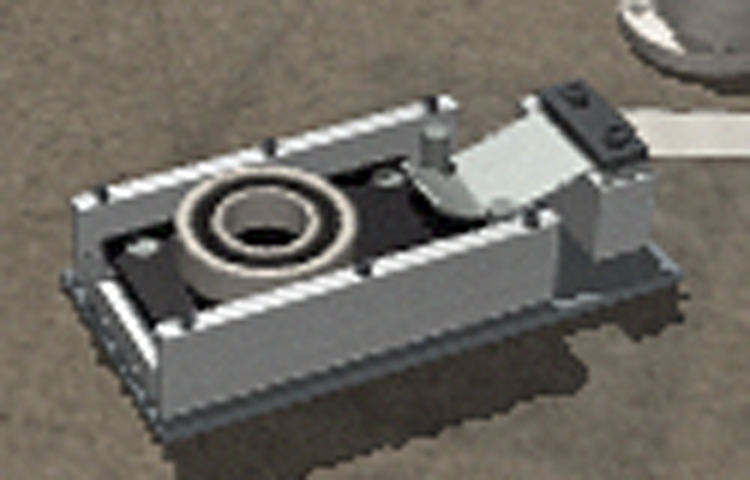

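>>> {"name": "drive_tool", "arguments": {
  "plan": [
    [0, 0, 9, 32, 42, 0, 0],
    [0, 0, 18, 64, 84, 0, 0],
    [0, 0, 27, 96, 126, 0, 0],
    [0, 0, 36, 128, 168, 0, 0],
    [0, 0, 45, 160, 210, 0, 0],
    [0, 0, 54, 192, 252, 0, 0],
    [0, 0, 63, 224, 294, 0, 0],
    [0, 0, 72, 256, 336, 0, 0],
    [0, 0, 81.5, 288, 378, 0, 0],
    [0, 0, 81.5, 303, 396, 0, 0]
  ]
}}

```text
time_s: 2.15
ee_pos: [511.1, -138.3, 214.0]
ee_rot: [16.5, 90.0, 29.2]
force: [0.1, 0.5, 0.3]
gripper_width: 0.6
```

```bash
python3 - <<'E'
from h import *
s=state();print(s["time_s"],s["ee_pos"],rot(s["ee_rot"]).round(3),s["force"],s["gripper_width"])
save("wrist","pics/w1.png")
for l,z in(("open_carrier",0),("open_carrier_seat",29),("bearing_center",37),("open_leaf_toe",39)):
    for d in place_of("wrist",l)[:3]:
      uv=np.array(d["location"])*[640,400];print(l,round(d["p"],2),uv.round(),pix2w("wrist",uv,z,s).round(1))
E
```

```text
2.15 [ 511.10683719 -138.31092002  214.02219705] [[ 0.001 -0.221  0.975]
 [ 0.     0.975  0.221]
 [-1.     0.     0.001]] [0.08862846 0.50919473 0.27590981] 0.5807435253665696
open_carrier 0.65 [330. 182.] [ 528.9 -137.8    0. ]
open_carrier 0.5 [363. 189.] [ 566.7 -137.1    0. ]
open_carrier_seat 0.71 [353. 183.] [ 549.5 -129.    29. ]
bearing_center 0.74 [175. 174.] [ 369.4 -158.1   37. ]
bearing_center 0.62 [307. 188.] [ 503.5 -142.9   37. ]
open_leaf_toe 0.82 [366. 193.] [ 562.9 -133.8   39. ]
```

View pics/w1.png

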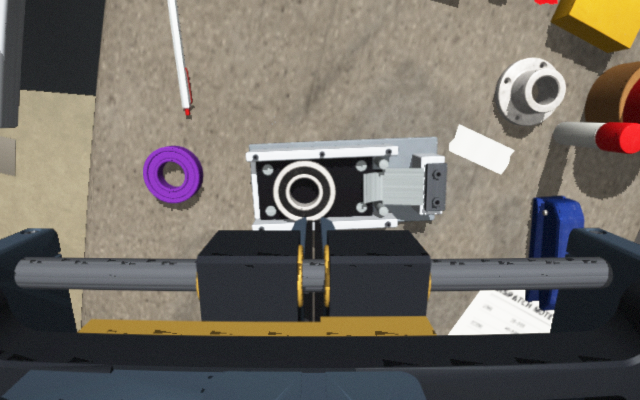

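The wrist view shows the bearing ring at (304,190), the toe at (366,190) and the pins near (385,165) and (385,212). The purple decoy is at (172,174). I'll refine with an enlarged crop.

```bash
python3 - <<'E'
import cv2
im=cv2.imread("pics/w1.png")[130:240,235:455];cv2.imwrite("pics/c1.png",cv2.resize(im,(792,396),interpolation=cv2.INTER_CUBIC))
E
```

```text
(no output)
```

View pics/c1.png

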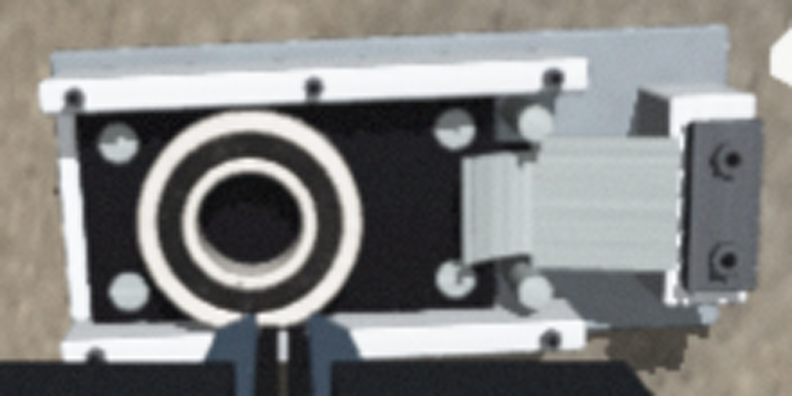

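```bash
cat > fit.py <<'E'
from h import *
from scipy.optimize import least_squares
s=dict(ee_pos=[511.107,-138.311,214.022],ee_rot=state()["ee_rot"])
M=[((-89,32.5,43),(42,113)),((61,32.5,43),(586,88)),((61,-32.5,43),(584,322)),((-89,-32.5,43),(62,341)),((46.8,24,42),(535,123)),((46.8,-24,42),(533,290)),((28,15,39),(463,157)),((28,-15,39),(468,264)),((-92,47,0),(50,55)),((112,47,0),(727,28))]
f=lambda p:np.concatenate([w2pix("wrist",[p[0]+np.cos(p[2])*m[0]-np.sin(p[2])*m[1],p[1]+np.sin(p[2])*m[0]+np.cos(p[2])*m[1],m[2]],s)-(np.array(q)/3.6+[235,130]) for m,q in M])
r=least_squares(f,[530,-136,.22],loss="soft_l1");print(r.x,np.degrees(r.x[2]));print(f(r.x).reshape(-1,2).round(1))
b=pix2w("wrist",np.array([249.5,217])/3.6+[235,130],45,s);print("bearing",b)
c,n=np.cos(r.x[2]),np.sin(r.x[2]);d=b[:2]-r.x[:2];print("in carrier",d@[c,n],d@[-n,c])
for m in((20,0),(10,0)):print(m,r.x[0]+c*m[0],r.x[1]+n*m[0])
E
python3 fit.py
```

```text
[ 5.33415014e+02 -1.37314576e+02  2.62326276e-01] 15.03018845929142
[[-0.9  0.4]
 [ 0.6  1. ]
 [ 0.2 -0.4]
 [-0.9  0.2]
 [ 0.2  0.3]
 [ 0.5  0.8]
 [ 0.8  0.2]
 [-0.3 -0.5]
 [ 0.5 -1.5]
 [-1.4 -1.6]]
bearing [ 501.2553272  -143.97012703   45.        ]
in carrier -32.78545252705016 1.9120452752757828
(20, 0) 552.730800458264 -132.12801707126192
(10, 0) 543.0729072225864 -134.72129651016797
```

>>> {"name": "drive_tool", "arguments": {
  "plan": [
    [0, 0, 1, -10, -4.5, -40, 0],
    [0, 0, 2.2, -20, -9, -80, 0],
    [0, 0, 2.2, -20, -9, -120, 0],
    [0, 0, 2.2, -20, -9, -150, 0],
    [0, 0, 2.2, -20, -9, -160, 0],
    [0, 0, 2.2, -20, -9, -160, 0],
    [0, 0, 2.2, -20, -9, -160, 0]
  ]
}}

```text
time_s: 3.28
ee_pos: [490.1, -150.6, 55.2]
ee_rot: [-46.2, 89.9, -31.4]
force: [0.1, -0.7, 0.1]
gripper_width: 0.5
```

```bash
python3 - <<'E'
from h import *
s=state();print(s["time_s"],s["ee_pos"],rot(s["ee_rot"]).round(3),s["force"])
a=np.radians(15.03);d=s["ee_pos"][:2]-[533.4,-137.3];print("tcp in carrier",d@[np.cos(a),np.sin(a)],d@[-np.sin(a),np.cos(a)])
w=save("wrist","pics/w2.png");q=save("side","pics/s2.png")
A=cv2.resize(w[60:300,180:480],(600,480));B=cv2.resize(q[200:310,250:410],(700,480),interpolation=cv2.INTER_CUBIC)
cv2.imwrite("pics/m2.png",cv2.resize(np.hstack([A,B]),(800,296))[:,:,::-1])
E
```

```text
3.275 [ 490.14498049 -150.62702473   55.21737998] [[ 0.002 -0.254  0.967]
 [-0.001  0.967  0.254]
 [-1.    -0.002  0.002]] [ 0.08416755 -0.73208343  0.10266881]
tcp in carrier -45.23130051727468 -1.6540116996585588
```

View pics/m2.png

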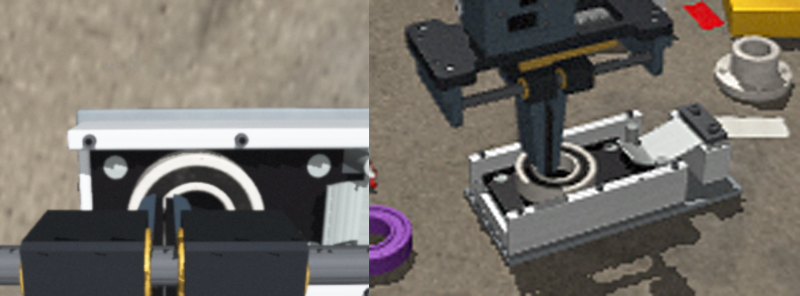

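The left half of the picture is the wrist view. The finger is over the rear half of the ring and the bearing centre is slightly ahead of it, as planned. The side view confirms it is clear of the rails. Now pressing.

>>> {"name": "drive_tool", "arguments": {
  "plan": [
    [0, 0, 0, 1.5, 2.5, -5, 0],
    [0, 0, 0, 1.5, 2.5, -10, 0],
    [0, 0, 0, 1.5, 2.5, -15, 0],
    [0, 0, 0, 1.5, 2.5, -20, 0],
    [0, 0, 0, 1.5, 2.5, -25, 0],
    [0, 0, 0, 1.5, 2.5, -27, 0],
    [0, 0, 0, 1.5, 2.5, -27, 0]
  ]
}}

```text
time_s: 4.25
ee_pos: [493.6, -148.5, 30.8]
ee_rot: [-37.5, 89.6, -22.8]
force: [-1.9, 1.2, 19.9]
gripper_width: 0.5
```

>>> {"name": "drive_tool", "arguments": {
  "plan": [
    [0, 0, 0, 0, 0, -3, 0],
    [0, 0, 0, 4, 1, -4, 0],
    [0, 0, 0, 8, 2, -4, 0],
    [0, 0, 0, 12, 3.2, -4, 0],
    [0, 0, 0, 16, 4.3, -4, 0],
    [0, 0, 0, 20, 5.4, -4, 0],
    [0, 0, 0, 20, 5.4, -4, 0]
  ]
}}

```text
time_s: 5.12
ee_pos: [515.6, -142.9, 30.7]
ee_rot: [-30.9, 89.3, -16.1]
force: [-3.9, 3.8, 29.0]
gripper_width: 0.4
```

```bash
python3 - <<'E'
from h import *
s=state();print(s["time_s"],s["ee_pos"],s["force"])
a=np.radians(15.03);d=s["ee_pos"][:2]-[533.4,-137.3];print("tcp in carrier",d@[np.cos(a),np.sin(a)],d@[-np.sin(a),np.cos(a)])
w=save("wrist","pics/w3.png");q=save("side","pics/s3.png")
A=cv2.resize(w[60:300,180:480],(600,480));B=cv2.resize(q[200:310,250:410],(700,480),interpolation=cv2.INTER_CUBIC)
cv2.imwrite("pics/m3.png",cv2.resize(np.hstack([A,B]),(800,296))[:,:,::-1])
E
```

```text
5.125 [ 515.55184917 -142.94119025   30.73774173] [-3.8803787   3.81354438 28.95760807]
tcp in carrier -18.700469092704576 -0.819738572473841
```

View pics/m3.png

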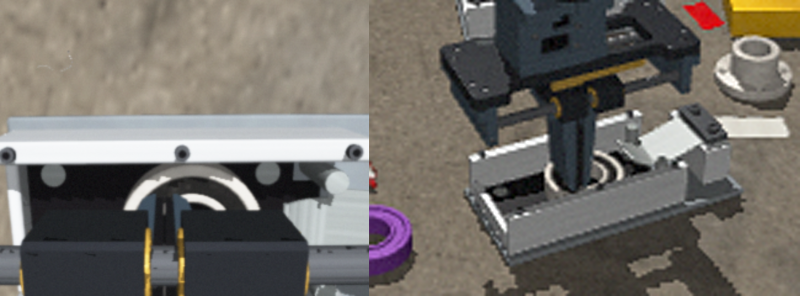

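>>> {"name": "drive_tool", "arguments": {
  "plan": [
    [0, 0, 0, 4, 1, -4.5, 0],
    [0, 0, 0, 8, 2, -5, 0],
    [0, 0, 0, 12, 3, -5, 0],
    [0, 0, 0, 16, 4, -5, 0],
    [0, 0, 0, 20, 5, -5, 0],
    [0, 0, 0, 22, 5.7, -5, 0],
    [0, 0, 0, 22, 5.7, -5, 0]
  ]
}}

```text
time_s: 6.1
ee_pos: [538.9, -136.7, 30.7]
ee_rot: [-25.9, 89.1, -11.1]
force: [-6.4, 4.7, 34.3]
gripper_width: 0.3
```

```bash
python3 - <<'E'
from h import *
s=state();print(s["time_s"],s["ee_pos"],s["force"])
a=np.radians(15.03);d=s["ee_pos"][:2]-[533.4,-137.3];print("tcp in carrier",d@[np.cos(a),np.sin(a)],d@[-np.sin(a),np.cos(a)])
w=save("wrist","pics/w4.png");q=save("side","pics/s4.png")
A=cv2.resize(w[60:300,180:480],(600,480));B=cv2.resize(q[200:310,250:410],(700,480),interpolation=cv2.INTER_CUBIC)
cv2.imwrite("pics/m4.png",cv2.resize(np.hstack([A,B]),(800,296))[:,:,::-1])
E
```

```text
6.1 [ 538.94799663 -136.69220333   30.68520993] [-6.37148744  4.68097798 34.33165664]
tcp in carrier 5.515817378131428 -0.8517288850996505
```

View pics/m4.png

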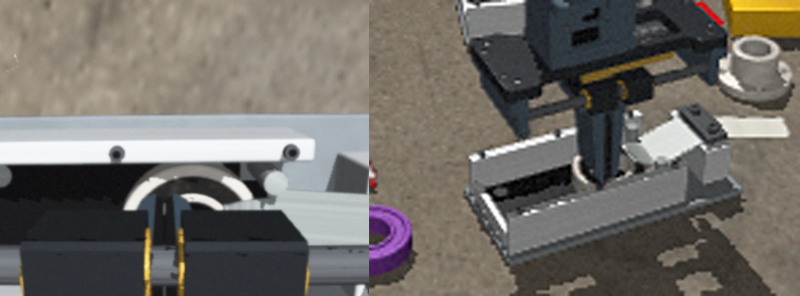

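The bearing is under the leaf and nearly at the pin (gap around (262,190)). A little further to go.

>>> {"name": "drive_tool", "arguments": {
  "plan": [
    [0, 0, 0, 1.5, 0.4, -5, 0],
    [0, 0, 0, 3, 0.8, -5.5, 0],
    [0, 0, 0, 4, 1, -5.5, 0],
    [0, 0, 0, 4, 1, -5.5, 0]
  ]
}}

```text
time_s: 6.7
ee_pos: [542.8, -135.6, 30.6]
ee_rot: [-26.6, 89.0, -11.8]
force: [-11.7, 3.3, 40.8]
gripper_width: 0.8
```

```bash
python3 - <<'E'
from h import *
s=state();print(s["time_s"],s["ee_pos"],s["force"])
a=np.radians(15.03);d=s["ee_pos"][:2]-[533.4,-137.3];print("tcp in carrier",d@[np.cos(a),np.sin(a)],d@[-np.sin(a),np.cos(a)])
w=save("wrist","pics/w5.png")
cv2.imwrite("pics/m5.png",np.hstack([cv2.resize(i[170:250,220:360],(400,229),interpolation=cv2.INTER_CUBIC) for i in (cv2.imread("pics/w4.png"),w[:,:,::-1])]))
E
```

```text
6.7 [ 542.75714657 -135.58557536   30.60718019] [-11.74811339   3.31133985  40.76593293]
tcp in carrier 9.481633004149776 -0.7707653787222247
```

View pics/m5.png

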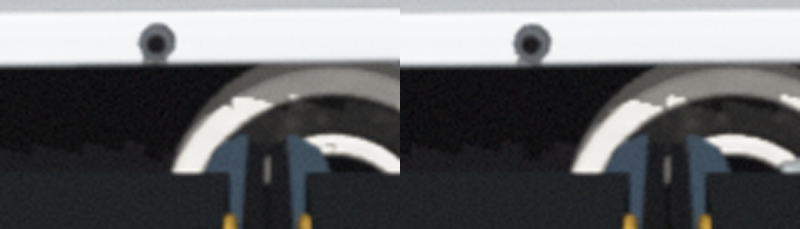

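>>> {"name": "drive_tool", "arguments": {
  "plan": [
    [0, 0, 0, 2, 0.5, -6, 0],
    [0, 0, 0, 4, 1, -6, 0],
    [0, 0, 0, 4, 1, -6, 0],
    [0, 0, 0, 4, 1, -6, 0]
  ]
}}

```text
time_s: 7.25
ee_pos: [546.4, -135.2, 30.4]
ee_rot: [-30.4, 88.9, -15.6]
force: [-13.5, 0.4, 43.0]
gripper_width: 0.2
```

```bash
python3 - <<'E'
from h import *
s=state();print(s["time_s"],s["ee_pos"],s["force"])
a=np.radians(15.03);u=np.array([np.cos(a),np.sin(a)]);v=np.array([-u[1],u[0]]);o=np.array([533.4,-137.3])
d=s["ee_pos"][:2]-o;print("tcp in carrier",d@u,d@v)
w=save("wrist","pics/w6.png");q=save("side","pics/s6.png")
# expected home ring outline + pins overlay
A=np.kron(w[60:300,230:430],np.ones((3,3,1),np.uint8)).copy()
A=cv2.resize(w[150:260,240:400],None,fx=5,fy=5,interpolation=cv2.INTER_CUBIC)
for t in np.arange(0,360,6):
    p=o+u*(20+31*np.cos(np.radians(t)))+v*31*np.sin(np.radians(t))
    x=(w2pix("wrist",[*p,31],s)-[240,150])*5
    cv2.circle(A,tuple(int(k) for k in x),2,(255,0,0),-1)
for t in np.arange(0,360,15):
    p=o+u*(46.8+5*np.cos(np.radians(t)))+v*(24+5*np.sin(np.radians(t)))
    x=(w2pix("wrist",[*p,42],s)-[240,150])*5
    cv2.circle(A,tuple(int(k) for k in x),2,(0,255,0),-1)
cv2.imwrite("pics/m6.png",A[:,:,::-1])
E
```

```text
7.25 [ 546.42516555 -135.1585977    30.44769567] [-13.47715704   0.39909171  43.01297272]
tcp in carrier 13.134895588328753 -1.3096027141729005
```

View pics/m6.png

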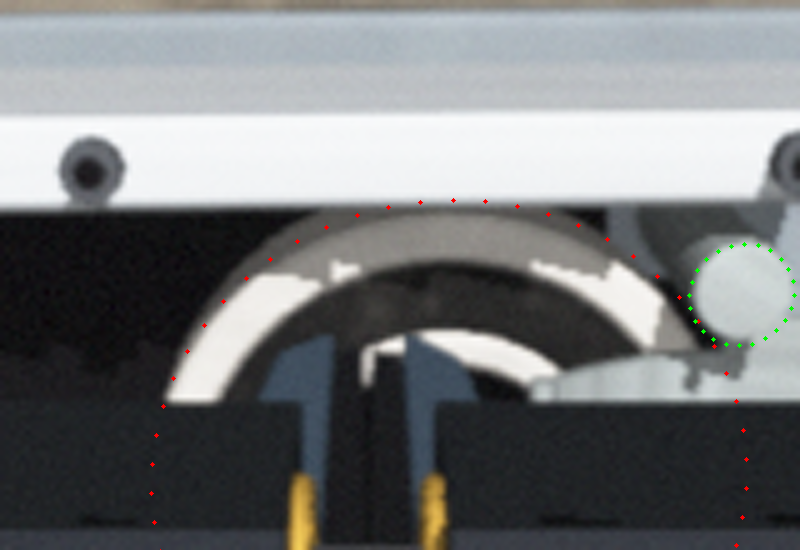

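The projected pin and home outline match the picture. The finger slipped forward on the ring during the last push (x-force saturated at 13.5 N), so the bearing is stopped against the pins. Lifting straight up.

>>> {"name": "drive_tool", "arguments": {
  "plan": [
    [0, 0, 0, 0.5, 0, 3, 0],
    [0, 0, 0, 0, 0, 8, 0],
    [0, 0, 0, 0, 0, 14, 0],
    [0, 0, 0, 0, 0, 24, 0],
    [0, 0, 0, -5, 0, 50, 0],
    [0, 0, 0, -20, -5, 95, 0],
    [0, 0, 0, -30, -8, 140, 0],
    [0, 0, 0, -35, -8, 180, 0],
    [0, 0, 0, -35, -8, 180, 0]
  ]
}}

```text
time_s: 8.48
ee_pos: [513.1, -143.8, 214.1]
ee_rot: [-30.7, 88.5, -15.9]
force: [0.1, 0.1, -1.1]
gripper_width: 0.9
```

```bash
python3 - <<'E'
from h import *
s=state();print(s["time_s"],s["ee_pos"],s["force"])
a=np.radians(15.03);u=np.array([np.cos(a),np.sin(a)]);v=np.array([-u[1],u[0]]);o=np.array([533.4,-137.3])
w=save("wrist","pics/w7.png");q=save("side","pics/s7.png")
for l in("bearing_center","open_leaf_toe"):
  for d in place_of("side",l)[:2]:
    p=pix2w("side",np.array(d["location"])*[640,400],34)[:2]-o;print(l,d["p"],p@u,p@v)
x0,y0=(w2pix("wrist",[*o,40],s)-[70,55]).astype(int)
A=cv2.resize(w[y0:y0+110,x0:x0+160],None,fx=3.5,fy=3.5,interpolation=cv2.INTER_CUBIC)
for t in np.arange(0,360,8):
    p=o+u*(20+31*np.cos(np.radians(t)))+v*31*np.sin(np.radians(t))
    x=(w2pix("wrist",[*p,41],s)-[x0,y0])*3.5;cv2.circle(A,tuple(int(k) for k in x),1,(255,0,0),-1)
B=cv2.resize(q[225:305,275:400],(560,358),interpolation=cv2.INTER_CUBIC)
A=A[:358];B=B[:len(A)];M=np.hstack([A,B]);cv2.imwrite("pics/m7.png",cv2.resize(M,(800,int(M.shape[0]*800/M.shape[1])))[:,:,::-1])
E
```

```text
8.475 [ 513.07561362 -143.76333391  214.05547503] [ 0.07664471  0.05124051 -1.11480648]
bearing_center 0.72 18.93401809604804 -10.782935961656804
bearing_center 0.69 -183.52769618279953 -12.444339793007346
open_leaf_toe 0.55 37.530249774354 25.817884469709455
```

View pics/m7.png

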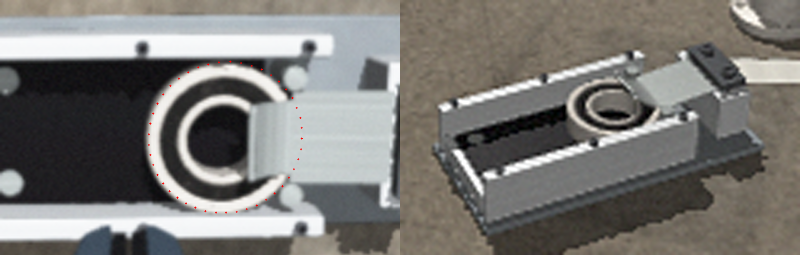

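The side view shows the bearing under the lifted leaf. The ring's left edge sits about 1 mm left of the predicted outline, so I'll check the gap to the pins more closely.

```bash
python3 - <<'E'
from h import *
s=state()
a=np.radians(15.03);u=np.array([np.cos(a),np.sin(a)]);v=np.array([-u[1],u[0]]);o=np.array([533.4,-137.3])
w=cv2.imread("pics/w7.png");x0,y0=(w2pix("wrist",[*(o+u*22),40],s)-[42,38]).astype(int)
A=cv2.resize(w[y0:y0+74,x0:x0+100],None,fx=8,fy=8,interpolation=cv2.INTER_CUBIC)
def ring(c,r,z,col):
  for t in np.arange(0,360,8):
    p=o+u*(c[0]+r*np.cos(np.radians(t)))+v*(c[1]+r*np.sin(np.radians(t)))
    x=(w2pix("wrist",[*p,z],s)-[x0,y0]+.5)*8;cv2.circle(A,tuple(int(k) for k in x),1,col,-1)
ring((20,0),31,38.5,(0,0,255));ring((46.8,24),5,42,(0,200,0));ring((46.8,-24),5,42,(0,200,0))
cv2.imwrite("pics/m8.png",A)
E
```

```text
(no output)
```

View pics/m8.png

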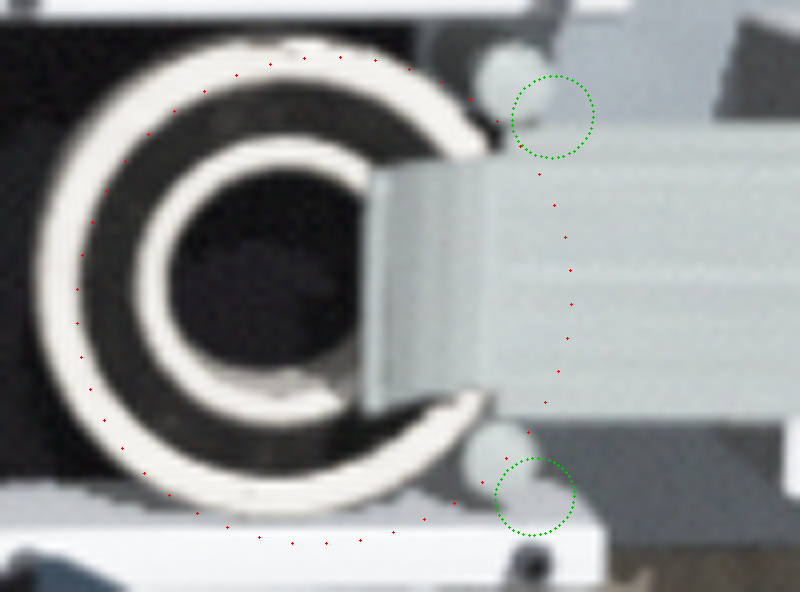

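```bash
cat > chk.py <<'E'
from h import *
from scipy.optimize import least_squares
import sys
s=state();w=save("wrist",sys.argv[1]);g=cv2.cvtColor(w,cv2.COLOR_RGB2GRAY).astype(np.float32)
print(s["time_s"],s["ee_pos"].round(1),s["force"].round(1))
a=np.radians(15.03);u=np.array([np.cos(a),np.sin(a)]);v=np.array([-u[1],u[0]]);o=np.array([533.4,-137.3])
c=lambda x,y:o+u*x+v*y
def edges(cen,R,z,angs,span):   # strongest bright->dark edge along radial rays, in carrier mm
    out=[];rr=np.arange(R-span,R+span,.15)
    for t in np.radians(angs):
        px=np.array([w2pix("wrist",[*c(cen[0]+r*np.cos(t),cen[1]+r*np.sin(t)),z],s) for r in rr],np.float32)
        I=cv2.GaussianBlur(cv2.remap(g,px[None,:,0],px[None,:,1],cv2.INTER_LINEAR),(9,1),0)[0]
        out.append((np.diff(I).min(),t,rr[np.diff(I).argmin()]))
    return out
def circ(cen,R,z,angs,span,free):
    e=[k for k in edges(cen,R,z,angs,span) if k[0]<-2]
    P=np.array([[cen[0]+r*np.cos(t),cen[1]+r*np.sin(t)] for _,t,r in e])
    f=lambda p:np.hypot(P[:,0]-p[0],P[:,1]-p[1])-(p[2] if free else R)
    q=least_squares(f,[*cen,R][:3 if free else 2],loss="soft_l1",f_scale=.3);return q.x.round(2),len(P),np.abs(q.fun).mean().round(2)
for z in(36,38.5,41):print(z,"ring",circ((19,0),31,z,np.arange(100,235,4),5,True), circ((19,0),31,z,np.arange(100,235,4),5,False))
for y in(24,-24):print("pin",circ((46.8,y),5,42,np.arange(0,360,15),3,False))
E
python3 chk.py pics/w8.png
```

```text
8.675 [ 510.7 -142.8  209. ] [-0.2  0.1  0. ]Traceback (most recent call last):
  File "chk.py", line 20, in <module>
    for z in(36,38.5,41):print(z,"ring",circ((19,0),31,z,np.arange(100,235,4),5,True), circ((19,0),31,z,np.arange(100,235,4),5,False))
                                                                                       ~~~~^^^^^^^^^^^^^^^^^^^^^^^^^^^^^^^^^^^^^^^^^^
  File "chk.py", line 16, in circ
    e=[k for k in edges(cen,R,z,angs,span) if k[0]<-2]
                  ~~~~~^^^^^^^^^^^^^^^^^^^
  File "chk.py", line 11, in edges
    px=np.array([w2pix("wrist",[*c(cen[0]+r*np.cos(t),cen[1]+r*np.sin(t)),z],s) for r in rr],np.float32)
                 ~~~~~^^^^^^^^^^^^^^^^^^^^^^^^^^^^^^^^^^^^^^^^^^^^^^^^^^^^^^^^^
  File "h.py", line 19, in w2pix
    K,k1,o,Rm=cam(n,s);c=Rm.T@(np.array(X,float)-o)
              ~~~^^^^^
  File "h.py", line 5, in cam
    c=camera_info(n);K=np.array(c["intrinsics"],float)
ValueError: time passes only in moves, steps and waits
```

```bash
sed -i 's/^def cam(n/import functools\nci=functools.lru_cache(None)(camera_info)\ndef cam(n/; s/c=camera_info(n);/c=ci(n);/' h.py; python3 chk.py pics/w9.png
```

```text
8.725 [ 510.7 -142.9  208.9] [-0.   0.4  0.4]
36 ring (array([18.95, -0.88, 30.97]), 34, np.float64(0.25)) (array([18.98, -0.88]), 34, np.float64(0.25))
38.5 ring (array([18.36, -0.3 , 30.58]), 34, np.float64(0.2)) (array([18.87, -0.4 ]), 34, np.float64(0.21))
41 ring (array([18.09,  0.13, 30.43]), 34, np.float64(0.21)) (array([1.877e+01, 1.000e-02]), 34, np.float64(0.23))
pin (array([46.32, 25.1 ]), 21, np.float64(0.4))
pin (array([ 46.97, -23.27]), 21, np.float64(0.38))
```

The pin positions are recovered well. The ring touches the −y pin (36.2 mm centre distance, 36.0 at contact) but sits about 1.3 mm toward −y, leaving about 1.5 mm to the other pin. I'll press again and nudge it to seat on both.

```bash
python3 - <<'E'
from h import *
s=state();M=rot(s["ee_rot"]);a=np.radians(15.03)
T=np.array([[0,-np.sin(a),np.cos(a)],[0,np.cos(a),np.sin(a)],[-1,0,0]])
print(R.from_matrix(T@M.T).as_rotvec(degrees=True),s["ee_pos"])
E
```

```text
[0.24457908 0.89621661 0.20602753] [ 510.83035439 -142.8954951   208.92666747]
```

>>> {"name": "drive_tool", "arguments": {
  "plan": [
    [0.2, 0.9, 0.2, 15, 4, -40, 0],
    [0.2, 0.9, 0.2, 29, 7, -80, 0],
    [0.2, 0.9, 0.2, 29, 7, -120, 0],
    [0.2, 0.9, 0.2, 29, 7, -150, 0],
    [0.2, 0.9, 0.2, 29, 7, -158, 0],
    [0.2, 0.9, 0.2, 29, 7, -158, 0],
    [0.2, 0.9, 0.2, 29, 7, -158, 0]
  ]
}}

```text
time_s: 9.65
ee_pos: [540.8, -136.2, 52.2]
ee_rot: [-46.0, 89.8, -30.9]
force: [0.9, -0.1, 0.1]
gripper_width: 0.7
```

>>> {"name": "drive_tool", "arguments": {
  "plan": [
    [0, 0, 0, 0, 0.5, -6, 0],
    [0, 0, 0, 0, 0.5, -12, 0],
    [0, 0, 0, 0, 0.5, -18, 0],
    [0, 0, 0, 0, 0.5, -24, 0],
    [0, 0, 0, 0, 0.5, -26, 0],
    [0, 0, 0, 0, 0.5, -26, 0]
  ]
}}

```text
time_s: 10.4
ee_pos: [541.2, -135.8, 30.7]
ee_rot: [-39.6, 89.7, -24.6]
force: [-7.8, 2.9, 32.4]
gripper_width: 0.2
```

>>> {"name": "drive_tool", "arguments": {
  "plan": [
    [0, 0, 0, 0.5, 1.5, -4, 0],
    [0, 0, 0, 1.2, 3, -4.5, 0],
    [0, 0, 0, 2.2, 3.2, -5, 0],
    [0, 0, 0, 3.2, 3.5, -5, 0],
    [0, 0, 0, 4, 3.7, -5, 0],
    [0, 0, 0, 4, 3.7, -5, 0]
  ]
}}

```text
time_s: 11.15
ee_pos: [544.4, -133.3, 30.6]
ee_rot: [-61.1, 89.6, -46.0]
force: [-12.8, -0.4, 36.2]
gripper_width: 0.4
```

```bash
python3 chk.py pics/w10.png; python3 - <<'E'
from h import *
s=state();a=np.radians(15.03);d=s["ee_pos"][:2]-[533.4,-137.3];print("tcp in carrier",d@[np.cos(a),np.sin(a)],d@[-np.sin(a),np.cos(a)])
E
```

```text
11.15 [ 544.4 -133.3   30.6] [-12.8  -0.4  36.2]
36 ring (array([18.75,  2.27, 29.13]), 15, np.float64(0.63)) (array([20.78,  1.54]), 15, np.float64(0.78))
38.5 ring (array([19.15,  2.67, 29.52]), 14, np.float64(0.59)) (array([20.81,  2.14]), 14, np.float64(0.65))
41 ring (array([19.72,  3.04, 30.02]), 14, np.float64(0.72)) (array([20.73,  2.65]), 14, np.float64(0.72))
pin (array([46.88, 24.78]), 21, np.float64(0.38))
tcp in carrier 11.654491760901912 1.023490411123933Traceback (most recent call last):
  File "chk.py", line 21, in <module>
    for y in(24,-24):print("pin",circ((46.8,y),5,42,np.arange(0,360,15),3,False))
                                 ~~~~^^^^^^^^^^^^^^^^^^^^^^^^^^^^^^^^^^^^^^^^^^^
  File "chk.py", line 19, in circ
    q=least_squares(f,[*cen,R][:3 if free else 2],loss="soft_l1",f_scale=.3);return q.x.round(2),len(P),np.abs(q.fun).mean().round(2)
    return func(*args, **kwargs)
    vector_fun = VectorFunction(
        fun_wrapped,
    ...<6 lines>...
        workers=workers
    )
    self._update_fun()
    ~~~~~~~~~~~~~~~~^^
    self.f = self.fun_wrapped(xp_copy(self.x))
             ~~~~~~~~~~~~~~~~^^^^^^^^^^^^^^^^^
    return np.atleast_1d(self.fun(x))
                         ~~~~~~~~^^^
    return self.f(x, *self.args, **self.kwargs)
           ~~~~~~^^^^^^^^^^^^^^^^^^^^^^^^^^^^^^
  File "chk.py", line 18, in <lambda>
    f=lambda p:np.hypot(P[:,0]-p[0],P[:,1]-p[1])-(p[2] if free else R)
                        ~^^^^^
IndexError: too many indices for array: array is 1-dimensional, but 2 were indexed
```

>>> {"name": "drive_tool", "arguments": {
  "plan": [
    [0, 0, 0, 1, 0.3, 3, 0],
    [0, 0, 0, 0.5, 0, 9, 0],
    [0, 0, 0, 0, 0, 16, 0],
    [0, 0, 0, 0, 0, 28, 0],
    [0, 0, 0, -8, -2, 60, 0],
    [0, 0, 0, -20, -5, 100, 0],
    [0, 0, 0, -30, -8, 140, 0],
    [0, 0, 0, -35, -9, 178, 0],
    [0, 0, 0, -35, -9, 178, 0],
    [0, 0, 0, -35, -9, 178, 0]
  ]
}}

```text
time_s: 12.45
ee_pos: [508.9, -142.1, 208.0]
ee_rot: [-66.6, 89.7, -51.5]
force: [-0.1, 0.6, 0.1]
gripper_width: 0.4
```

```bash
python3 - <<'E'
from h import *
grab_frame("scene");grab_frame("scene")
E
python3 chk.py pics/w11.png
python3 - <<'E'
from h import *
w=cv2.imread("pics/w11.png");q=save("side","pics/s11.png")[:,:,::-1]
cv2.imwrite("pics/m11.png",np.vstack([cv2.resize(w[120:240,240:480],(640,320),interpolation=cv2.INTER_CUBIC),cv2.resize(q[170:310,220:500],(640,270),interpolation=cv2.INTER_CUBIC)]))
E
```

```text
12.55 [ 508.6 -142.   207.2] [ 0.  -0.6  0.9]
36 ring (array([19.77,  0.53, 30.73]), 34, np.float64(0.22)) (array([20.09,  0.48]), 34, np.float64(0.23))
38.5 ring (array([19.39,  1.04, 30.45]), 34, np.float64(0.24)) (array([20.03,  0.95]), 34, np.float64(0.25))
41 ring (array([19.17,  1.48, 30.26]), 34, np.float64(0.22)) (array([20.03,  1.4 ]), 34, np.float64(0.26))
pin (array([46.48, 25.34]), 23, np.float64(0.48))
pin (array([ 46.96, -23.27]), 20, np.float64(0.39))
```

```bash
python3 - <<'E'
from h import *
a=np.radians(15.03);u=np.array([np.cos(a),np.sin(a)]);v=np.array([-u[1],u[0]]);o=np.array([533.4,-137.3])
for d in place_of("side","bearing_center")[:2]+place_of("side","open_leaf_toe")[:1]:
    p=pix2w("side",np.array(d["location"])*[640,400],31)[:2]-o;print(d["p"],p@u,p@v)
for l in("hub","tape_measure","note_block","full_carrier"):
    d=place_of("side",l);print(l,[(round(k["p"],2),pix2w("side",np.array(k["location"])*[640,400],0)[:2].round()) for k in d[:1]])
print(env.job_done())
E
```

```text
0.87 -182.43177328048785 -10.762215275384628
0.74 21.846753838771072 -6.024520883266375
0.82 40.478039874535554 20.67149822185374
hub [(0.75, array([715.,   4.]))]
tape_measure [(0.68, array([364., 283.]))]
note_block [(0.73, array([763., 114.]))]
full_carrier [(0.98, array([551., 144.]))]
the job is handed in; nothing more can be done
None
```

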